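# Set the spring punch on the sloped blank

### The job

First swing the bench magnifier's arm aside by its orange grip until lens and arm are clear of the steel fixture and no longer over it. Then take the brass punch with the red cap out of the wooden stand and hold it with its point inside the small white ring on the copper blank, square to the sloping face, pressed lightly so that the spring nose goes about halfway in and never bottoms out. Finish while still holding it there; leave the other two tools in the stand, the hammer and the tin where they are.

Things in the scene. Friction and masses are not known exactly. Their poses are not given: they have to be found in the camera images.
- fixture: Fixed steel angle fixture: base 120 x 110 x 24 mm with a steel face on it, 105 x 100 mm, that slopes 15 degrees; origin under the base's centre, on the table. x, y along the base's sides; the face is low on the -x side and high (about 57 mm above the table) on the +x side.
- blank: Copper sheet 75 x 75 x 3 mm fixed on the fixture's sloping face, held by two small dark clamps (reaching 14 mm above the sheet's underside) at its +y and -y edges. Origin at the centre of its underside; z is the face's outward normal, 15 degrees off vertical, leaning to the fixture's -x; x runs up the slope, y is level.
- mark (a point): The marked spot: centre dot of a white ring 12 mm in outer diameter, drawn in a round blue patch of 32 mm, in the middle of the blank's upper surface, about 45 mm above the table. Axes as blank.
- stand: Fixed wooden stand 60 x 175 x 50 mm, origin under its centre. Three through holes 13.5 mm wide along its y axis, 58 mm apart (y = -58, 0, +58 mm); a tool stands upright in each, the punch in any of them.
- punch: Loose spring punch, about 140 g: square brass barrel 18 x 18 x 78 mm, round red cap 7 mm thick on top; below it a steel collar 11 mm wide, 20 mm long, then the thin nose. Origin: middle of the barrel's lower end, resting on the stand's top at 50 mm; z towards the cap; x, y square to the flats, at the start parallel to the stand's. Nose fully out, the point is 36 mm below the origin.
- punch_tip (a point): The point of the punch's nose. It moves with the nose.
- nose (a joint): How far the punch's spring nose is pushed in, m: 0 fully out, 0.012 bottomed out. Spring 500 N/m with 1 N preload: about 4 N at halfway (0.006).
- swing_arm (a joint): Angle of the magnifier's arm about its upright post, rad. It grows clockwise seen from above, which carries the lens from over the fixture towards the robot's side. Stops at -0.4 and 1.8; at 0 the arm points along the magnifier's -y. Light friction (about 0.12 N m): it stays where it is left.
- magnifier: Fixed foot (96 mm wide) and post of the bench magnifier, about 190 mm tall; origin under the post on the table, z up. The post carries the swinging arm.
- swing_hinge (a point): Point on the vertical hinge axis of the arm, at the arm's height (169 mm above the table).
- swing_grip (a point): Middle of the orange upright round grip on the arm's top, 16 mm wide; the orange part is 47 mm tall (from 5 mm above the arm's top to 238 mm above the table), this point at 205 mm; 120 mm from the hinge axis. It can be pinched from above from any side.
- lens (a point): Centre of the round magnifier lens at the arm's end, outer diameter 120 mm, 18 mm thick, 230 mm from the hinge axis, underside 160 mm above the table.
- chisel: Bystander in the stand: round dark steel tool with a green cap, 16 mm wide, standing 78 mm above the stand. Origin at its shoulder on the stand's top.
- drift: Bystander in the stand: round black tool with a white cap, 16 mm wide, standing 78 mm above the stand. Origin at its shoulder on the stand's top.
- hammer: Bystander: hammer 270 mm long lying flat beyond the stand, about crosswise to the robot.
- tin: Bystander: closed grey can with a white lid, 64 mm wide, 55 mm tall, near the robot. Origin under its centre.
Not all that is in view belongs to the job. There is more than one size of the punch; the one meant has the size given above.

How it is judged:
By the outcome, as a careful person would: the job done as asked, in the order asked, and still so for the second after the job is handed in, while the arm keeps its last pose, push and grip.
It also fails if it takes over 54 s, if anything falls off the work surface, if the arm or the gripper's body presses on something with over 40 N, if the wrist force passes 120 N, or if a joint passes its speed limit or range.

### The arm

A 7-joint arm with a two-finger parallel gripper is mounted at the origin on the work surface. World frame = base frame: x ahead of the robot, y to its left, z up, the work surface at z = 0. Lengths are in m, angles in rad, forces in N, time in s.
With the tool pointing down it reaches from about 0.35 to 0.9 m from the base axis. Payload 8.1 kg.
Tool frame: the origin (TCP) lies midway between the tips of the shut fingers; the grasp point (between the pads) lies robot.grasp_offset behind it (robot.grasp_offset is the distance from the TCP to the grasp point, in m); y points along the fingers, z is the direction in which the jaws open and shut, and the axes are right-handed (so a half turn about y gives the same grasp; the last joint's range is limited). The gripper opens to 92 mm and grips with 3 to 60 N. Pads are 19 mm wide; open, the fingers measure 130 mm over their backs; the gripper's body (75 mm by 190 mm) begins 47 mm behind the grasp point.
Start: joints at [-1.346, 0.434, 0.025, 1.573, -0.012, 1.134, -0.075], TCP at [0.201, 0.592, 0.227] pointing down, gripper open.
Joint ranges: [-2.62, 2.62], [-0.44, 2.09], [-1.27, 1.32], [0.08, 2.57], [-1.32, 4.46], [0.12, 2], [-2.74, 2.74]. Speed limits (rad/s): [2.22, 2.22, 3.01, 3.01, 3.14, 3.14, 3.14].

### API

Orientations are given as a unit quaternion [w, x, y, z].
In Python, from workcell import robot gives the robot as it stands. The module is installed in compiled form; this text tells all that it offers.
- The arm moves only by the tool apply_moves, never from a script. Its argument "moves" is one flat list of numbers, 7 for each row, row after row: the opening in per cent of the stroke, from 0 (shut) to 100 (fully open), then the shift along the tool's x, y, z in cm, then the turn, a rotation vector about the tool's x, y, z in degrees. In form: [jaw, x, y, z, ax, ay, az, jaw, x, y, z, ax, ay, az, ...]. A call has 1 to 10 rows; each row is the pose to reach, as a shift and turn from the pose commanded when the call began, along the tool's axes at that moment; what a row does not reach only later rows make up. A row lasts 1/8 s, in which the tool goes at most 62.5 mm and 10.7 degrees, less where a joint would pass 70% of its speed; a pose out of reach is approached as far as the arm can. A call with a gripper value outside its range is refused whole. The fingers move at their own pace and stop on an object; "force" is the grip in N (left out, the last holds). Time passes only in rows, so rows that repeat a pose let the fingers close. It gives the time, the measured TCP pose, the force and the opening at its end, in the units of the state.
- robot.read_state(): the state, without advancing time (a new reading comes with each control period).
- robot.capture(name): name is "side" or "top"; returns a dict with "frame" (400x640x3 uint8, red, green, blue), "fx", "fy", "cx", "cy" (pixels), "camera_from_world" (4x4, takes a point from world to camera coordinates). Camera axes: x right, y up, looking along -z (the intrinsics and any distortion apply to the point x, -y, -z); pixel columns grow to the right and rows downward; lengths in m; the calibration is good to about 2 mm. A picture is of the moment at which its call begins. There is no depth.
- robot.job_done(): hands the job in, once; it reports no verdict.
The state is a dict: "time": time; "joint_pos": joint angles; "dq": joint speeds; "joint_efforts": joint torques, N m; "eef_pos": TCP position; "tool_rot": TCP orientation; "ft_force": force on the tool from outside, world axes, zero at the start; "moment": the same for the moment, N m; "opening": opening from 0.0 (shut) to 1.0 (fully open).
Only numpy, scipy, OpenCV 4.12 (cv2) and the standard library are available. Lean on these libraries where they do the work, as an engineer would, in place of code of your own. Each camera call takes 0.05 s, during which the arm holds its last target.

## Working session

There is one attempt and no reset: what is moved stays moved. The work goes in short steps, Python scripts to look and compute and a tool call to move; the robot and the scene stay as the last step left them, time stands still between calls to the robot, and variables do not carry over. Pictures are saved under pics/ and viewed, and the job is handed in when it is done.

Besides the shell and the picture viewer there is one more tool, called after "Emit:" by a JSON object that holds its "name" and its "arguments", one argument or row to a line. apply_moves: Moves the arm, as the interface text tells. Its arguments: {"type":"object","properties":{"moves":{"type":"array","items":{"type":"number"}},"force":{"type":"number"}},"required":["moves"]}

```bash
mkdir -p pics; ls; python3 - <<'E'
from workcell import robot
import cv2,json,numpy as np,pickle
s=robot.read_state(); print(s); print(robot.grasp_offset)
for n in("side","top"):
    c=robot.capture(n); cv2.imwrite(f"pics/{n}0.png",c["frame"][...,::-1]); pickle.dump(c,open(f"{n}0.pkl","wb"))
    print(n,{k:c[k] for k in c if k!="frame"})
E
```

```text
pics
{'time': 0.0, 'joint_pos': array([-1.34563219,  0.43523706,  0.0249473 ,  1.57412094, -0.01156517,
        1.13399532, -0.07511958]), 'dq': array([-5.47492696e-06, -4.14431551e-04, -7.91907912e-04, -1.14830148e-03,
       -3.34027988e-04, -6.65460801e-05,  3.39107491e-04]), 'joint_efforts': array([-7.05934308e-04, -6.67835927e+01,  9.84759629e-01, -3.14475989e+01,
       -6.05568825e-02,  4.20987722e-02,  1.91971912e-04]), 'eef_pos': array([0.20108758, 0.59121234, 0.22592672]), 'tool_rot': array([-0.69705886,  0.69819976, -0.11541646,  0.11534767]), 'ft_force': array([ 0.32542016, -0.14512977, -0.03987354]), 'moment': array([-0.01367206,  0.04346956,  0.01041918]), 'opening': 1.0044677538088111}
0.0188
side {'fx': 511.57043461210145, 'fy': 511.57043461210145, 'cx': 319.1087895102011, 'cy': 202.34051961124305, 'camera_from_world': array([[ 0.99449082, -0.10463062, -0.00636016, -0.53901607],
       [ 0.06078628,  0.52620168,  0.84818443, -0.12335265],
       [-0.08539934, -0.84389823,  0.52966284, -1.3678376 ],
       [ 0.        ,  0.        ,  0.        ,  1.        ]])}
top {'fx': 397.3212305807818, 'fy': 397.3212305807818, 'cx': 322.3033862965349, 'cy': 193.590720206568, 'camera_from_world': array([[-0.01948214, -0.99970829, -0.01427519, -0.04865473],
       [ 0.98655088, -0.02153941,  0.16202905, -0.58317701],
       [-0.16228927, -0.01092653,  0.98668273, -0.95874481],
       [ 0.        ,  0.        ,  0.        ,  1.        ]])}
```

View pics/side0.png

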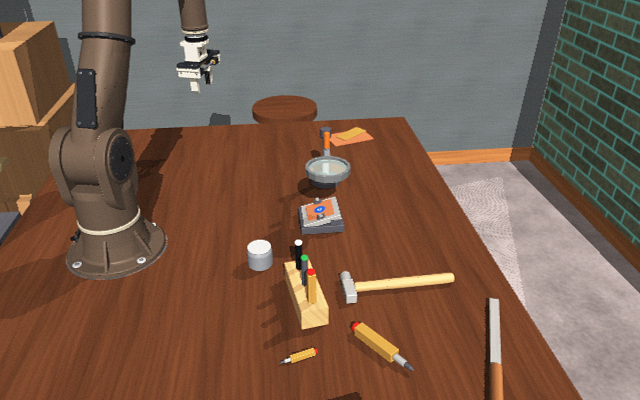

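View pics/top0.png

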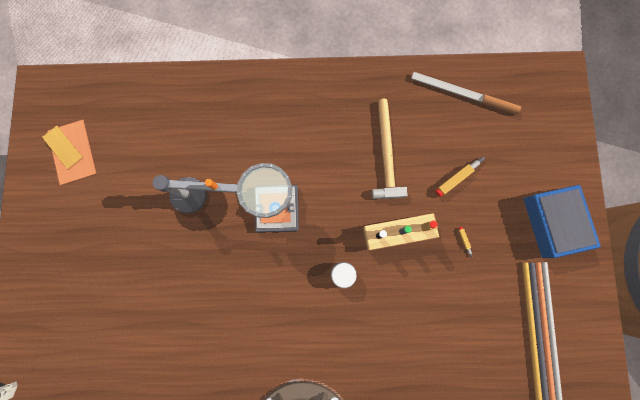

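The red-capped candidates are the punch in the stand (side 311,285; top 433,225), a large one lying down (side 378,343; top 460,177) and a small one lying down (side 300,356; top 465,242). The description fits the one in the stand, so I'll check it close up.

```bash
cat > h.py <<'E'
import numpy as np,cv2,pickle
def proj(c,P):
    P=np.atleast_2d(P); q=(c["camera_from_world"]@np.c_[P,np.ones(len(P))].T).T
    return np.c_[c["cx"]+c["fx"]*q[:,0]/-q[:,2], c["cy"]+c["fy"]*-q[:,1]/-q[:,2]]
def ray(c,u,v):
    M=c["camera_from_world"];R=M[:3,:3];o=-R.T@M[:3,3]
    d=R.T@np.array([(u-c["cx"])/c["fx"],-(v-c["cy"])/c["fy"],-1]); return o,d/np.linalg.norm(d)
def atz(c,u,v,z):
    o,d=ray(c,u,v); return o+d*(z-o[2])/d[2]
def tri(obs):
    A=np.zeros((3,3));b=np.zeros(3)
    for c,u,v in obs:
        o,d=ray(c,u,v);Pm=np.eye(3)-np.outer(d,d);A+=Pm;b+=Pm@o
    return np.linalg.solve(A,b)
def crop(c,x0,y0,w,h,k,name):
    im=cv2.resize(c["frame"][y0:y0+h,x0:x0+w,::-1],None,fx=k,fy=k,interpolation=cv2.INTER_CUBIC)
    st=10
    for x in range((x0+st-1)//st*st,x0+w,st):
        cv2.line(im,((x-x0)*k,0),((x-x0)*k,6),(255,255,255),1); 
        if x%20==0: cv2.putText(im,str(x),((x-x0)*k,16),0,.4,(255,255,255),1)
    for y in range((y0+st-1)//st*st,y0+h,st):
        cv2.line(im,(0,(y-y0)*k),(6,(y-y0)*k),(255,255,255),1)
        if y%20==0: cv2.putText(im,str(y),(8,(y-y0)*k+4),0,.4,(255,255,255),1)
    cv2.imwrite("pics/"+name+".png",im)
def load(n): return pickle.load(open(n+".pkl","rb"))
E
python3 - <<'E'
from h import *
s=load("side0");t=load("top0")
crop(s,270,225,80,110,5,"s_stand"); crop(t,355,200,100,60,8,"t_stand")
crop(s,285,115,100,125,4,"s_fix"); crop(t,150,155,160,90,5,"t_fix")
for c in(s,t):
    R=c["camera_from_world"];print(-R[:3,:3].T@R[:3,3])
E
```

```text
[ 0.42673226 -1.14580495  0.82569032]
[ 0.4187919  -0.07167758  1.03977401]
```

View pics/s_stand.png

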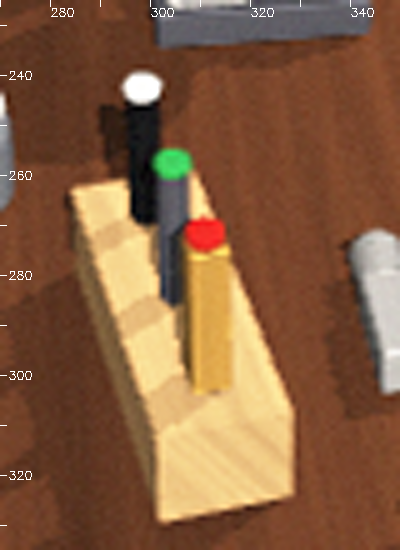

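View pics/t_stand.png

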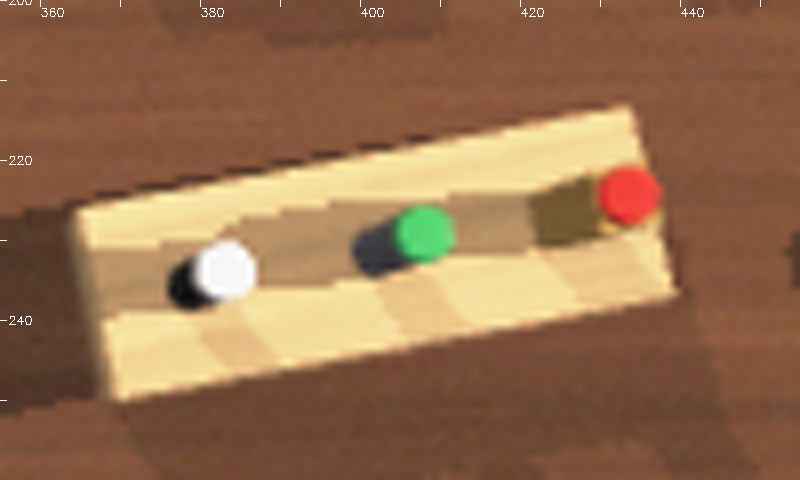

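View pics/s_fix.png

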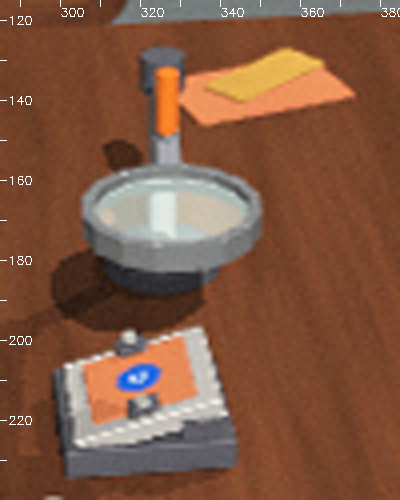

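View pics/t_fix.png

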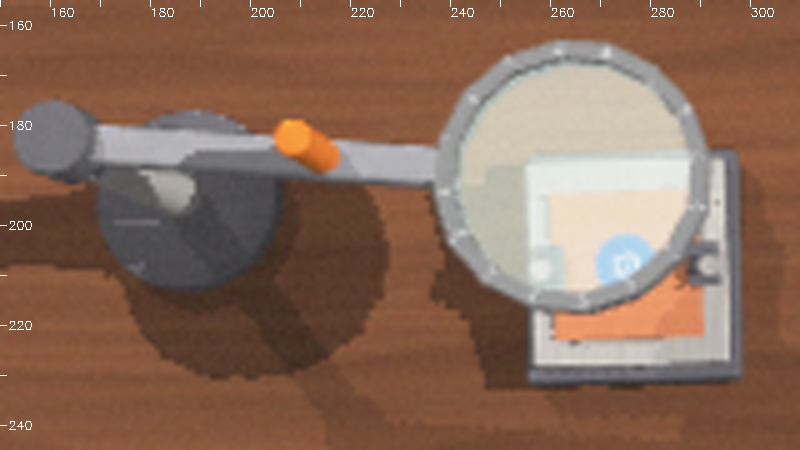

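The crops confirm it. The punch in the stand has a square brass barrel and a red cap at side (309,271), top (433,224). The green-capped tool is at top (407,229) and the white-capped one at top (382,233). The grip top is at top (206,183), side (324,133), and the ring at top (272,207), side (319,209).

```bash
python3 - <<'E'
from h import *
s=load("side0");t=load("top0")
print("griptop z.238",atz(t,206.2,182.7,.238),atz(s,324.3,132.5,.238))
print("tri",tri([(t,206.2,182.7),(s,326.5,132.5)]))
print("gripbot z.19",tri([(t,213,188),(s,326.5,149)]))
print("post top .19",atz(t,159.5,181.5,.19),atz(s,324.5,130,.19), tri([(t,159.5,181.5),(s,325,129)]))
print("lens top z.178",atz(t,264.3,190,.178),atz(s,327.5,168,.178))
print("ring",tri([(t,272.6,207.3),(s,319.7,209.3)]),atz(t,272.6,207.3,.045),atz(s,319.7,209.3,.045))
print("cap z.135",atz(t,433.6,224.4,.135),atz(s,309.2,271,.135))
print("green",atz(t,407.8,229.4,.128),"white",atz(t,382.8,233.5,.128))
print("stand corners",[atz(t,*p,.05)[:2].round(4) for p in((365,226),(433.5,213.5),(439.5,236.5),(370,250))])
print("sidecorners",[atz(s,*p,.05)[:2].round(4) for p in((284,262),(326.5,306.5),(301,312))])
print("tin",atz(t,344,275,.055),"hammerhead",atz(t,390,193,.02))
E
```

```text
griptop z.238 [0.57866302 0.17626951 0.238     ] [0.57409035 0.15282795 0.238     ]
tri [0.58238542 0.18030655 0.22503814]
gripbot z.19 [0.58150058 0.18094556 0.17278466]
post top .19 [0.59319879 0.29395677 0.19      ] [0.58880116 0.27702024 0.19      ] [0.59337362 0.29612239 0.18486161]
lens top z.178 [0.57135603 0.06565745 0.178     ] [0.57164806 0.05621402 0.178     ]
ring [0.55069558 0.06610127 0.04168302] [0.55004364 0.06564358 0.045     ] [0.55038522 0.06101194 0.045     ]
cap z.135 [ 0.4912394  -0.31286663  0.135     ] [ 0.48897429 -0.31348855  0.135     ]
green [ 0.48159693 -0.25528561  0.128     ] white [ 0.4734258 -0.1978821  0.128    ]
stand corners [array([ 0.4976, -0.1653]), array([ 0.5252, -0.337 ]), array([ 0.4679, -0.3481]), array([ 0.4383, -0.1754])]
sidecorners [array([ 0.4392, -0.1706]), array([ 0.5232, -0.3339]), array([ 0.4673, -0.3444])]
tin [ 0.37931617 -0.10954892  0.055     ] hammerhead [ 0.58424177 -0.23609801  0.02      ]
```

```bash
cat >> h.py <<'E'
from scipy.spatial.transform import Rotation as Ro
def pose(st):
    q=st["tool_rot"]; return np.array(st["eef_pos"]),Ro.from_quat([q[1],q[2],q[3],q[0]])
def down(zx,zy,tilt=None):
    z=np.array([zx,zy,0.]);z/=np.linalg.norm(z);y=np.array([0,0,-1.]);return Ro.from_matrix(np.c_[np.cross(y,z),y,z])
def rel(st,p,R=None):
    p0,R0=pose(st); d=R0.inv().apply(np.array(p)-p0)*100
    r=np.zeros(3) if R is None else np.degrees((R0.inv()*R).as_rotvec())
    return d.round(2),r.round(1)
E
python3 - <<'E'
from h import *
from workcell import robot
st=robot.read_state();p,R=pose(st);print(R.as_matrix().round(3))
for sg in(1,-1):
    f=.121; z=np.array([-np.cos(f),np.sin(f)])*sg
    T=down(*z);print(T.as_matrix().round(2).tolist());print(rel(st,[.579,.177,.275],T))
    print(rel(st,[.579,.177,.199],T))
E
```

```text
[[ 0.947 -0.     0.322]
 [-0.322 -0.001  0.947]
 [ 0.    -1.    -0.001]]
[[0.12, 0.0, -0.99], [0.99, 0.0, 0.12], [0.0, -1.0, -0.0]]
(array([ 49.11,  -4.85, -27.06]), array([ 1.000e-01, -1.019e+02, -1.000e-01]))
(array([ 49.11,   2.75, -27.05]), array([ 1.000e-01, -1.019e+02, -1.000e-01]))
[[-0.12, 0.0, 0.99], [-0.99, 0.0, -0.12], [0.0, -1.0, -0.0]]
(array([ 49.11,  -4.85, -27.06]), array([ 0.1, 78.1,  0.1]))
(array([ 49.11,   2.75, -27.05]), array([ 0.1, 78.1,  0.1]))
```

Emit:
{"name": "apply_moves", "arguments": {
  "moves": [100,5,-5,-2.5,0,8,0,100,10,-5,-5.5,0,16,0,100,15,-5,-8.3,0,24,0,100,20,-5,-11,0,32,0,100,25,-5,-13.8,0,40,0,100,30,-5,-16.5,0,48,0,100,35,-5,-19.3,0,56,0,100,40,-5,-22,0,64,0,100,45,-5,-24.8,0,72,0,100,49.1,-5,-27,0,78,0],
  "force": 8
}}

```text
time: 1.35
eef_pos: [0.5803, 0.1757, 0.2766]
tool_rot: [-0.468, 0.468, -0.53, 0.53]
ft_force: [0.3, -0.0, -0.7]
opening: 1.002
```

```bash
python3 - <<'E'
from h import *
from workcell import robot
st=robot.read_state();p,R=pose(st);print(st["time"],p,R.as_matrix().round(3),st["joint_pos"].round(2))
for n in("top","side"):
    c=robot.capture(n);pickle.dump(c,open(n+"1.pkl","wb"))
    crop(c,*((150,130,140,100) if n=="top" else (270,40,120,110)),5,n+"1")
print(proj(load("top1"),[p,[*p[:2],.238]]),proj(load("side1"),[p]))
E
```

```text
1.35 [0.5802549  0.17572843 0.27656458] [[-0.123 -0.     0.992]
 [-0.992 -0.001 -0.123]
 [ 0.001 -1.    -0.   ]] [-0.73  0.39  0.5   1.58 -0.19  1.23 -0.32]
[[200.56707748 178.19466436]
 [206.48280928 181.93675783]] [[325.55983384 116.20227675]]
```

View pics/top1.png

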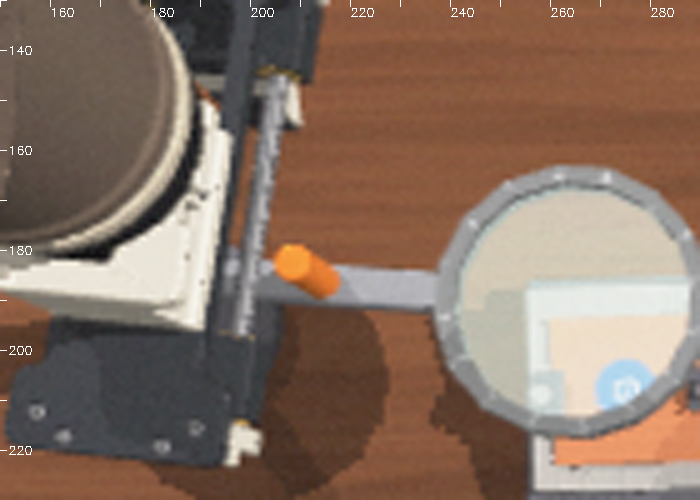

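View pics/side1.png

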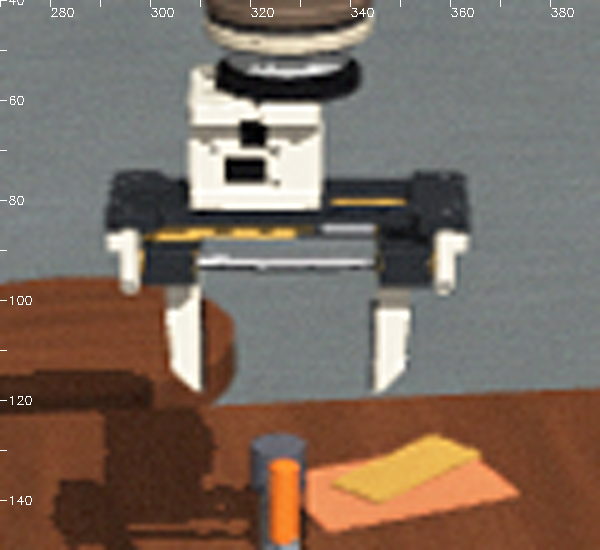

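Emit:
{"name": "apply_moves", "arguments": {
  "moves": [100,0,4,0,0,0,0,100,0,7.6,0,0,0,0,100,0,7.6,0,0,0,0,0,0,7.6,0,0,0,0,0,0,7.6,0,0,0,0,0,0,7.6,0,0,0,0,0,0,7.6,0,0,0,0,0,0,7.6,0,0,0,0],
  "force": 8
}}

```text
time: 2.45
eef_pos: [0.5792, 0.178, 0.201]
tool_rot: [-0.47, 0.469, -0.529, 0.529]
ft_force: [-0.5, 0.1, -0.5]
opening: 0.505
```

```bash
python3 - <<'E'
from h import *
from workcell import robot
st=robot.read_state();p,R=pose(st);print(st["time"],p,st["opening"],st["ft_force"].round(2))
H=np.array([.5932,.294]);v=p[:2]-H;print("r",np.hypot(*v))
f0=np.arctan2(-v[0],-v[1]);print(f0)
r=np.hypot(*v)
for k in range(1,11):
    f=f0+k*np.radians(8.3)
    P=[H[0]-r*np.sin(f),H[1]-r*np.cos(f),p[2]]
    print(*rel(st,P,Ro.from_rotvec([0,0,-k*np.radians(8.3)])*R))
E
```

```text
2.45 [0.57921901 0.17801197 0.2009505 ] 0.5054194950688541 [-0.53  0.09 -0.52]
r 0.11682761480788814
0.11995944267099432
[-0.12 -0.   -1.69] [ 0.   8.3 -0. ]
[-0.49 -0.   -3.34] [ 0.  16.6 -0. ]
[-1.09 -0.   -4.92] [ 0.  24.9 -0. ]
[-1.92 -0.   -6.39] [ 0.  33.2 -0. ]
[-2.94 -0.   -7.74] [ 0.  41.5 -0. ]
[-4.16 -0.   -8.92] [ 0.  49.8 -0. ]
[-5.52 -0.   -9.91] [ 0.  58.1 -0. ]
[ -7.02  -0.   -10.69] [ 0.  66.4 -0. ]
[ -8.62  -0.   -11.26] [ 0.  74.7 -0. ]
[-10.28  -0.   -11.58] [ 0. 83. -0.]
```

Fingers are still closing; I'll give them more time.

Emit:
{"name": "apply_moves", "arguments": {
  "moves": [0,0,0,0,0,0,0,0,0,0,0,0,0,0,0,0,0,0,0,0,0,0,0,0,0,0,0,0,0,0,0,0,0,0,0]
}}

```text
time: 3.08
eef_pos: [0.5793, 0.1778, 0.2008]
tool_rot: [-0.469, 0.469, -0.529, 0.529]
ft_force: [0.9, -1.9, 0.1]
opening: 0.174
```

```bash
python3 - <<'E'
from h import *
from workcell import robot
st=robot.read_state();p,R=pose(st);print(st["time"],p,st["opening"],st["ft_force"].round(2))
E
```

```text
3.075 [0.5792757  0.17778667 0.20076954] 0.17360912724124675 [ 0.93 -1.86  0.13]
```

Emit:
{"name": "apply_moves", "arguments": {
  "moves": [0,-0.1,0,-1.7,0,8.3,0,0,-0.5,0,-3.35,0,16.6,0,0,-1.1,0,-4.9,0,24.9,0,0,-1.9,0,-6.4,0,33.2,0,0,-2.95,0,-7.75,0,41.5,0,0,-4.15,0,-8.9,0,49.8,0,0,-5.5,0,-9.9,0,58.1,0,0,-7,0,-10.7,0,66.4,0,0,-8.6,0,-11.25,0,74.7,0,0,-10.3,0,-11.6,0,83,0]
}}

```text
time: 4.32
eef_pos: [0.4744, 0.2941, 0.2007]
tool_rot: [0.001, 0.001, -0.707, 0.707]
ft_force: [-3.5, -2.3, 3.3]
opening: 0.171
```

```bash
python3 - <<'E'
from h import *
from workcell import robot
st=robot.read_state();p,R=pose(st);print(st["time"],p,st["opening"],st["ft_force"].round(2),st["joint_pos"].round(2))
for n in("top","side"):
    c=robot.capture(n);pickle.dump(c,open(n+"2.pkl","wb"));cv2.imwrite(f"pics/{n}2.png",c["frame"][...,::-1])
E
```

```text
4.325 [0.47440095 0.29412553 0.20074223] 0.1714450654014328 [-3.46 -2.28  3.28] [-1.24  0.43  0.83  1.82 -0.37  1.05 -1.84]
```

View pics/top2.png

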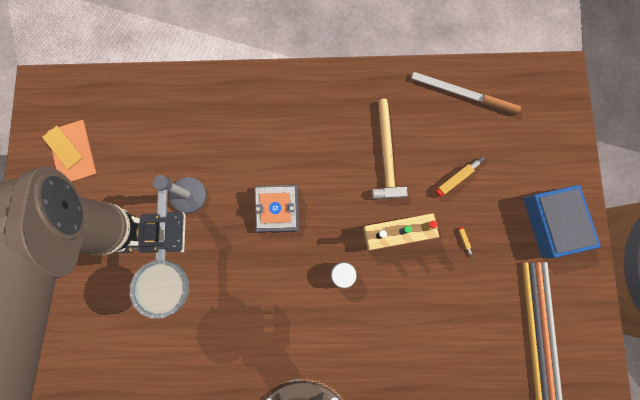

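The arm has swung clear. The lens is at top (159,289), the hinge at (161,183), and the fixture at (276,208) is uncovered. I'll release, rise, and measure the fixture.

Emit:
{"name": "apply_moves", "arguments": {
  "moves": [60,0,0,0,0,0,0,60,0,0,0,0,0,0,60,0,0,0,0,0,0,60,0,0,0,0,0,0,60,0,-4,0,0,0,0,60,0,-8,0,0,0,0,60,0,-10,0,0,0,0]
}}

```text
time: 5.3
eef_pos: [0.477, 0.2939, 0.3029]
tool_rot: [0.002, -0.0, 0.708, -0.707]
ft_force: [0.4, 0.5, 0.3]
opening: 0.599
```

```bash
python3 - <<'E'
from h import *
from workcell import robot
st=robot.read_state();p,R=pose(st);print(st["time"],p,st["opening"],st["ft_force"].round(2))
s=load("side2");t=load("top2")
crop(t,245,175,64,66,9,"t_fix2");crop(s,285,185,75,60,9,"s_fix2")
for z in(.28,.19,.086): print(z,rel(st,[.491,-.3132,z],down(.988,.155)))
E
```

```text
5.3 [0.4769566  0.29388077 0.30287009] 0.599421897585526 [0.45 0.46 0.29]
0.28 (array([-1.19,  2.19, 60.72]), array([ -0. , -98.7,  -0.2]))
0.19 (array([-1.18, 11.19, 60.73]), array([ -0. , -98.7,  -0.2]))
0.086 (array([-1.16, 21.59, 60.75]), array([ -0. , -98.7,  -0.2]))
```

View pics/t_fix2.png

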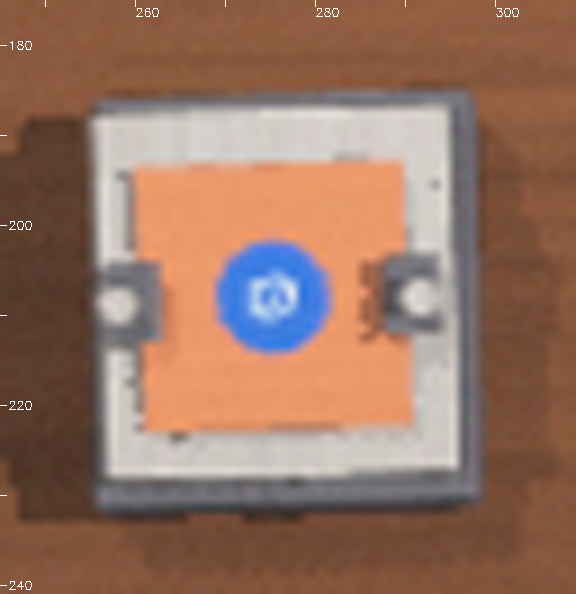

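View pics/s_fix2.png

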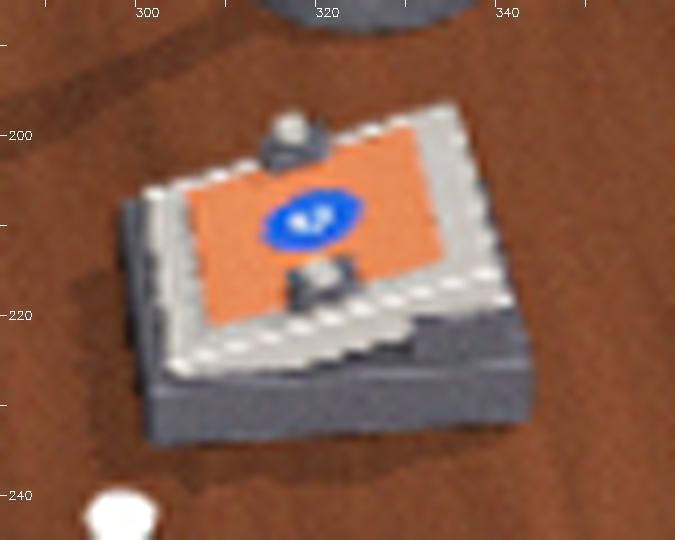

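```bash
cat > fit.py <<'E'
from h import *
from scipy.optimize import least_squares
s=load("side2");t=load("top2")
a=np.radians(15)
tp=np.array([(133,168),(402,161),(414,423),(144,432),(273,296.5)])/9+[245,175]-.5
sp=np.array([(187,193),(413,127),(443,257),(208,325),(311,218)])/9+[285,185]-.5
h=.0375
loc_t=np.array([(h,h,0),(h,-h,0),(-h,-h,0),(-h,h,0),(0,0,0)])
loc_s=np.array([(-h,h,0),(h,h,0),(h,-h,0),(-h,-h,0),(0,0,0)])
Rt=Ro.from_rotvec([0,-a,0])
def P(p,l): return Ro.from_rotvec([0,0,p[2]]).apply(Rt.apply(l))+[p[0],p[1],.045]
def f(p): return np.r_[(proj(t,P(p,loc_t))-tp).ravel(),(proj(s,P(p,loc_s))+p[3:5]-sp).ravel()]
r=least_squares(f,[.55,.066,0,0,0]);print(r.x);print(f(r.x).reshape(-1,2).round(1).tolist())
def g(p): return (proj(t,P(p,loc_t))-tp).ravel()
r=least_squares(g,[.55,.066,0]);print("top only",r.x,np.degrees(r.x[2]))
E
python3 fit.py
python3 - <<'E'
from h import *
s=load("side2");t=load("top2")
print("cap side corrected",atz(s,309.2-.9,271-1.8,.135))
E
```

```text
[ 0.54955169  0.05993344  0.00627132 -0.27435179 -0.2570217 ]
[[0.1, -0.1], [-0.0, -0.1], [-0.3, 0.2], [0.2, -0.0], [0.0, 0.0], [-0.0, -0.0], [-0.2, -0.0], [0.0, -0.3], [0.1, -0.2], [0.1, 0.5]]
top only [0.54955512 0.05993871 0.00902817] 0.5172762905340658
cap side corrected [ 0.48760908 -0.30739965  0.135     ]
```

Emit:
{"name": "apply_moves", "arguments": {
  "moves": [75,0,0,6,0,-9.9,0,75,0,0,12,0,-19.8,0,75,0,0,18,0,-29.7,0,75,0,0,24,0,-39.6,0,75,0,0,30,0,-49.5,0,75,-0.2,0.5,36,0,-59.4,0,75,-0.5,1,42,0,-69.3,0,75,-0.8,1.5,48,0,-79.2,0,75,-1,2,54,0,-89,0,75,-1.2,2.2,60.7,0,-98.7,-0.2]
}}

```text
time: 6.55
eef_pos: [0.4893, -0.258, 0.2817]
tool_rot: [-0.514, 0.515, -0.485, 0.485]
ft_force: [0.3, -0.4, -0.0]
opening: 0.753
```

```bash
python3 - <<'E'
from h import *
from workcell import robot
st=robot.read_state();p,R=pose(st);print(st["time"],p,st["opening"],st["ft_force"].round(2),st["joint_pos"].round(2))
for n in("top","side"):
    c=robot.capture(n);pickle.dump(c,open(n+"3.pkl","wb"));
    crop(c,*((360,170,130,90) if n=="top" else (240,120,130,120)),5,n+"3")
st=robot.read_state()
for z in(.19,.086): print(z,rel(st,[.4905,-.3132,z],down(.988,.155)))
print(proj(load("side3"),[p]))
E
```

```text
6.55 [ 0.48930595 -0.25801952  0.28167572] 0.7525218703847674 [ 0.29 -0.35 -0.03] [-0.21  0.33  0.81  1.71 -0.25  1.21  0.72]
0.19 (array([4.84, 9.23, 0.16]), array([ 0.1, -6.1,  0.3]))
0.086 (array([ 4.79, 19.63,  0.18]), array([ 0.1, -6.1,  0.3]))
[[305.76348089 197.66333251]]
```

View pics/side3.png

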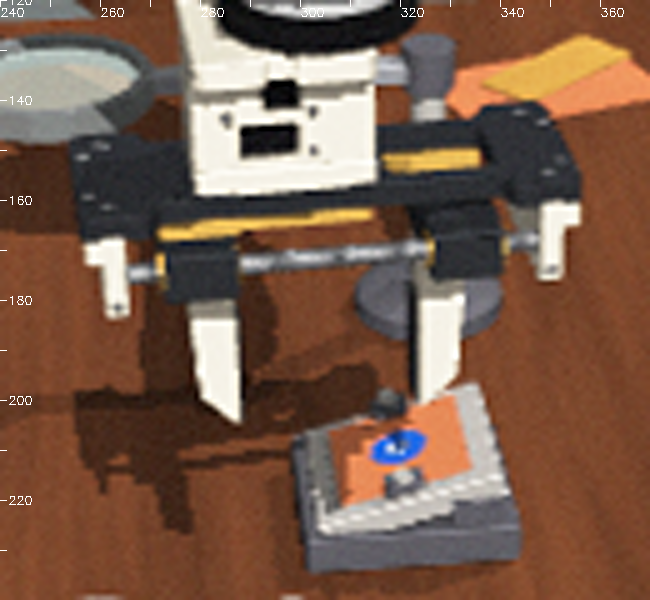

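View pics/top3.png

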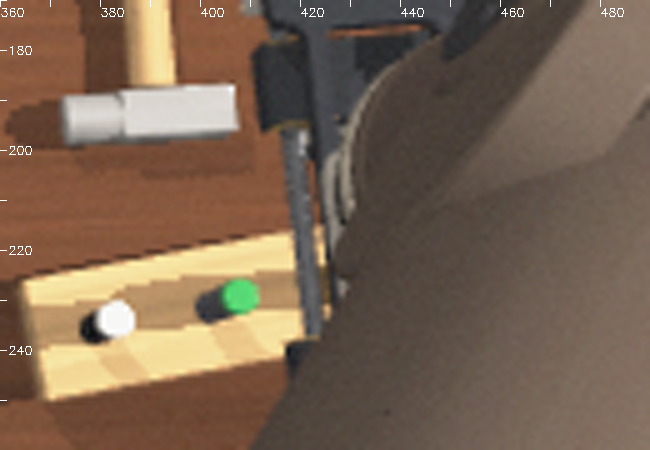

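Emit:
{"name": "apply_moves", "arguments": {
  "moves": [75,2.4,3,0.1,0,-3,0,75,4.8,6,0.2,0,-6,0.3,75,4.8,9.2,0.2,0,-6,0.3,75,4.8,9.2,0.2,0,-6,0.3,75,4.8,9.2,0.2,0,-6,0.3]
}}

```text
time: 7.28
eef_pos: [0.4942, -0.3045, 0.1911]
tool_rot: [0.538, -0.537, 0.46, -0.458]
ft_force: [0.3, 0.6, 0.8]
opening: 0.749
```

```bash
python3 - <<'E'
from h import *
from workcell import robot
st=robot.read_state();p,R=pose(st);print(st["time"],p,R.as_matrix().round(3).tolist(),st["dq"].round(3))
for n in("top","side"):
    c=robot.capture(n);pickle.dump(c,open(n+"4.pkl","wb"));
    crop(c,*((380,180,100,80) if n=="top" else (250,190,110,130)),6 if n=="top" else 5,n+"4")
st=robot.read_state()
for z in(.19,.086): print(z,rel(st,[.4905,-.3132,z],down(.988,.155)))
print(proj(load("side4"),[p]))
E
```

```text
7.275 [ 0.4941951  -0.30451546  0.19106343] [[0.156, -0.001, 0.988], [-0.988, 0.003, 0.156], [-0.003, -1.0, -0.0]] [-0.005 -0.014  0.004 -0.012 -0.001 -0.003  0.006]
0.19 (array([ 0.78,  0.15, -0.53]), array([-0. ,  0.1, -0.1]))
0.086 (array([ 0.81, 10.55, -0.54]), array([-0. ,  0.1, -0.1]))
[[310.89091204 246.83735623]]
```

View pics/side4.png

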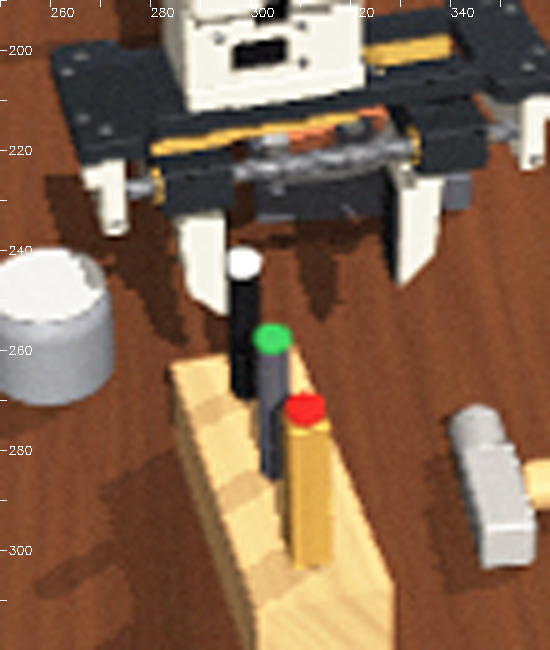

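View pics/top4.png

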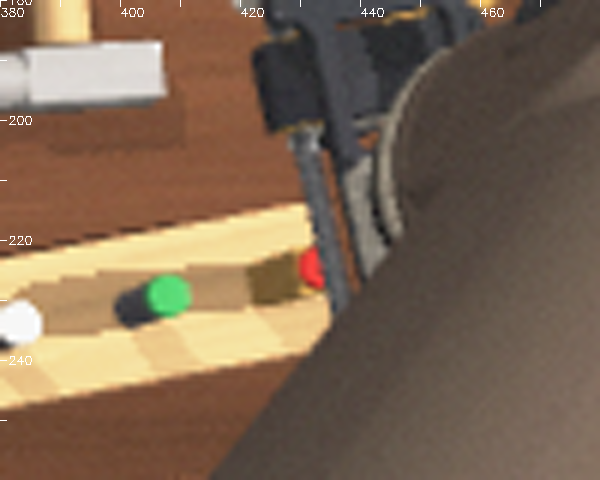

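Emit:
{"name": "apply_moves", "arguments": {
  "moves": [75,0.8,0,-0.5,0,0,0,75,0.8,0,-0.5,0,0,0,75,0.8,0,-0.5,0,0,0]
}}

```text
time: 7.75
eef_pos: [0.49, -0.3134, 0.1901]
tool_rot: [0.538, -0.537, 0.461, -0.458]
ft_force: [0.6, -0.5, -0.3]
opening: 0.748
```

```bash
python3 - <<'E'
from h import *
from workcell import robot
st=robot.read_state();p,R=pose(st);print(st["time"],p)
for z in(.19,.086): print(z,rel(st,[.4905,-.3132,z],down(.988,.155)))
E
```

```text
7.75 [ 0.48997427 -0.31342804  0.19014113]
0.19 (array([-0.01,  0.01,  0.06]), array([ 0. ,  0. , -0.2]))
0.086 (array([ 0.02, 10.41,  0.06]), array([ 0. ,  0. , -0.2]))
```

Emit:
{"name": "apply_moves", "arguments": {
  "moves": [75,0,4,0,0,0,0,75,0,8,0,0,0,0,75,0,10.4,0,0,0,0,75,0,10.4,0,0,0,0,0,0,10.4,0,0,0,0,0,0,10.4,0,0,0,0,0,0,10.4,0,0,0,0,0,0,10.4,0,0,0,0,0,0,10.4,0,0,0,0,0,0,10.4,0,0,0,0],
  "force": 10
}}

```text
time: 9.0
eef_pos: [0.4905, -0.3128, 0.086]
tool_rot: [0.538, -0.537, 0.46, -0.458]
ft_force: [2.9, 0.7, -2.0]
opening: 0.198
```

Emit:
{"name": "apply_moves", "arguments": {
  "moves": [0,0,0,0,0,0,0,0,0,0,0,0,0,0,0,0,0,0,0,0,0],
  "force": 35
}}

```text
time: 9.38
eef_pos: [0.4905, -0.3128, 0.086]
tool_rot: [0.538, -0.537, 0.46, -0.458]
ft_force: [4.7, 0.4, -2.0]
opening: 0.195
```

```bash
python3 - <<'E'
from h import *
from workcell import robot
st=robot.read_state();p,R=pose(st);print(st["time"],p,st["opening"],st["ft_force"])
c=robot.capture("side");pickle.dump(c,open("side5.pkl","wb"));crop(c,250,220,110,110,5,"side5")
E
```

```text
9.375 [ 0.49045377 -0.31281228  0.0859951 ] 0.194595142141548 [ 4.72879003  0.37142208 -1.95598641]
```

View pics/side5.png

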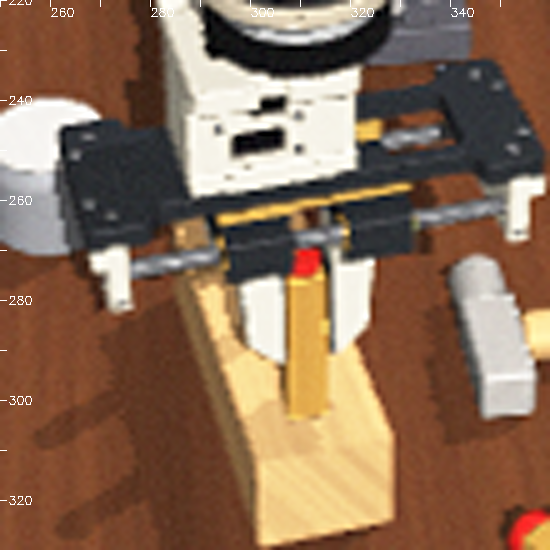

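Emit:
{"name": "apply_moves", "arguments": {
  "moves": [0,0,-1.5,0,0,0,0,0,0,-4,0,0,0,0,0,0,-7,0,0,0,0,0,0,-10,0,0,0,0,0,0,-14,0,0,0,0,0,0,-16,0,0,0,0,0,0,-16,0,0,0,0]
}}

```text
time: 10.3
eef_pos: [0.4896, -0.3142, 0.2468]
tool_rot: [0.538, -0.537, 0.46, -0.459]
ft_force: [-0.6, 0.5, -2.4]
opening: 0.19
```

```bash
cat >> h.py <<'E'
MARK=np.array([.5496,.0599,.045]);YAW=.0075;A=np.radians(15)
N=Ro.from_euler('z',YAW).apply([-np.sin(A),0,np.cos(A)])
def tool_at(jaw_xy):
    y=-N; z=np.array([*jaw_xy,0.]); z-=y*(z@y); z/=np.linalg.norm(z); return Ro.from_matrix(np.c_[np.cross(y,z),y,z])
E
python3 - <<'E'
from h import *
from workcell import robot
st=robot.read_state();p,R=pose(st);print(st["time"],p,st["opening"],st["ft_force"].round(2),st["joint_pos"].round(2))
for n in("top","side"):
    c=robot.capture(n);pickle.dump(c,open(n+"6.pkl","wb"));crop(c,*((380,170,110,80)if n=="top" else (250,150,110,140)),5 if n=="side" else 6,n+"6")
st=robot.read_state();L=.072
tp=p+R.apply([0,L,0]);print(tp,proj(load("side6"),[tp,p]))
for jaw in((.988,.155),(1,0),):
  for hgt in(.1,.02): print(jaw,hgt,rel(st,MARK+N*(hgt+L),tool_at(jaw)))
E
```

```text
10.3 [ 0.48959283 -0.3141652   0.24679139] 0.18986389718146834 [-0.61  0.5  -2.39] [-0.06  0.41  0.77  1.7  -0.31  1.16  0.95]
[ 0.48952837 -0.31396574  0.17479169] [[309.1673091  256.09358073]
 [308.60355714 227.35959975]]
(0.988, 0.155) 0.1 (array([-36.56,   3.52,   7.39]), array([15. , -0.3, -2.5]))
(0.988, 0.155) 0.02 (array([-36.21,  11.24,   9.46]), array([15. , -0.3, -2.5]))
(1, 0) 0.1 (array([-36.56,   3.52,   7.39]), array([15.2,  8.9, -1.3]))
(1, 0) 0.02 (array([-36.21,  11.24,   9.46]), array([15.2,  8.9, -1.3]))
```

View pics/side6.png

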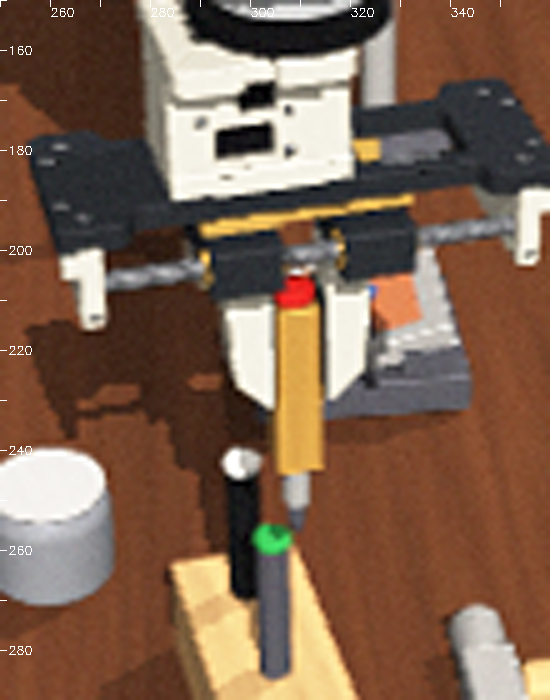

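View pics/top6.png

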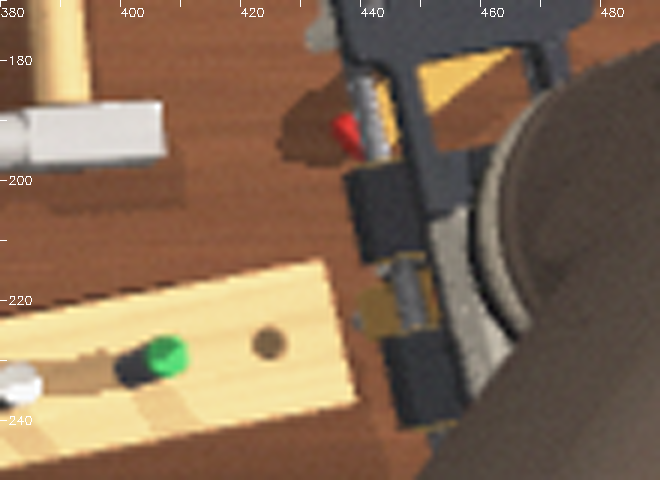

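Emit:
{"name": "apply_moves", "arguments": {
  "moves": [0,-5,0,1,2,0,-0.4,0,-10,0,2,4,0,-0.8,0,-15,0.5,3,6,0,-1,0,-20,1,4,8,-0.1,-1.4,0,-25,2,5,10,-0.2,-1.8,0,-30,2.8,6,12.5,-0.2,-2.2,0,-34,3.5,7,15,-0.3,-2.5,0,-36.6,3.5,7.4,15,-0.3,-2.5,0,-36.6,3.5,7.4,15,-0.3,-2.5,0,-36.6,3.5,7.4,15,-0.3,-2.5]
}}

```text
time: 11.65
eef_pos: [0.5053, 0.0588, 0.2113]
tool_rot: [0.594, -0.474, 0.384, -0.524]
ft_force: [0.1, -0.4, -1.3]
opening: 0.191
```

```bash
python3 - <<'E'
from h import *
from workcell import robot
st=robot.read_state();p,R=pose(st);print(st["time"],p,st["opening"],st["ft_force"].round(2),st["joint_pos"].round(2))
print("axis err deg",np.degrees(np.arccos(-R.apply([0,1,0])@N)))
for n in("top","side"):
    c=robot.capture(n);pickle.dump(c,open(n+"7.pkl","wb"));crop(c,*((230,140,110,100)if n=="top" else (260,110,120,130)),6 if n=="top" else 5,n+"7")
st=robot.read_state();L=.072
tp=p+R.apply([0,L,0]);print(tp,"N-offset",(tp-MARK).round(4),proj(load("side7"),[tp,MARK]),proj(load("top7"),[tp,MARK]))
for hgt in(.1,.02): print(hgt,rel(st,MARK+N*(hgt+L),tool_at((.988,.155))))
E
```

```text
11.65 [0.50529146 0.05877441 0.21130245] 0.19107125665200086 [ 0.11 -0.36 -1.34] [-0.86  0.11  0.66  2.13 -0.03  0.66 -0.03]
axis err deg 0.08155892568801223
[0.52393393 0.05881201 0.14175781] N-offset [-0.0257 -0.0011  0.0968] [[309.88008596 180.33098405]
 [319.46456818 209.5294421 ]] [[269.73379446 213.17570956]
 [274.86860674 207.42606076]]
0.1 (array([-0.13,  0.04, -0.06]), array([-0. , -0.1,  0.1]))
0.02 (array([-0.14,  8.04, -0.06]), array([-0. , -0.1,  0.1]))
```

View pics/side7.png

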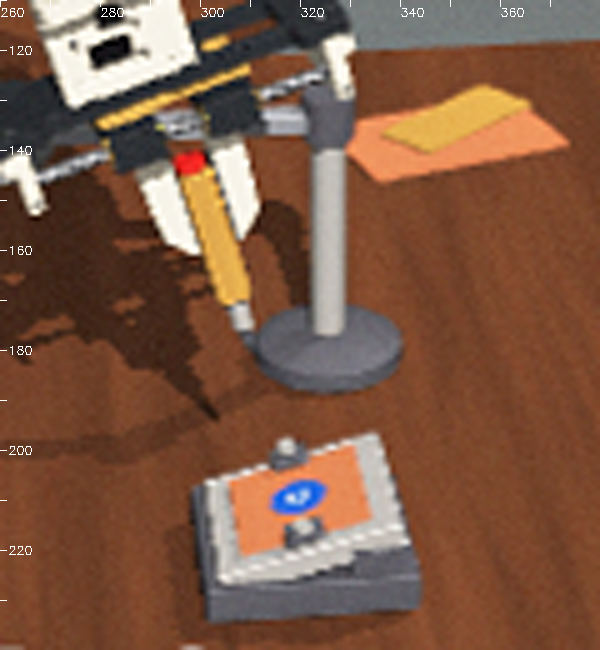

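View pics/top7.png

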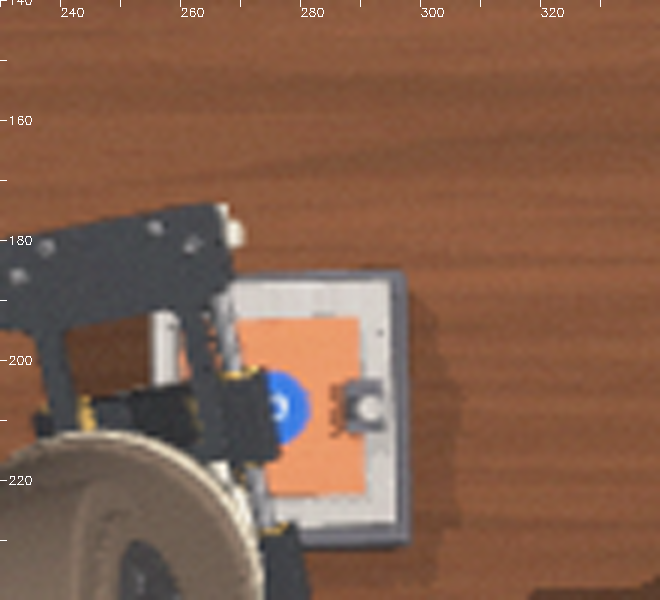

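Emit:
{"name": "apply_moves", "arguments": {
  "moves": [0,-0.1,3,-0.05,0,0,0,0,-0.1,6,-0.05,0,0,0,0,-0.1,8.3,-0.05,0,0,0,0,-0.1,8.3,-0.05,0,0,0,0,-0.1,8.3,-0.05,0,0,0,0,-0.1,8.3,-0.05,0,0,0]
}}

```text
time: 12.5
eef_pos: [0.5275, 0.0608, 0.1329]
tool_rot: [0.595, -0.473, 0.383, -0.525]
ft_force: [0.1, 1.2, -1.2]
opening: 0.197
```

```bash
cat > chk.py <<'E'
import sys
from h import *
from workcell import robot
i=sys.argv[1]
st=robot.read_state();p,R=pose(st);print(st["time"],p,st["opening"],st["ft_force"].round(2))
print("axis err deg",np.degrees(np.arccos(min(1,-R.apply([0,1,0])@N))))
for n in("top","side"):
    c=robot.capture(n);pickle.dump(c,open(n+i+".pkl","wb"));crop(c,*((235,170,80,70)if n=="top" else (285,160,70,70)),9 if n=="top" else 8,n+i)
st=robot.read_state();L=.072
tp=p+R.apply([0,L,0]);d=tp-MARK
print(tp,"along N",d@N,"lateral",(d-(d@N)*N).round(4),proj(c,[tp,MARK]))
for hgt in(.0,-.006): print(hgt,rel(st,MARK+N*(hgt+L),tool_at((.988,.155))))
E
python3 chk.py 8
```

```text
12.5 [0.52746196 0.06075405 0.1329493 ] 0.19656106753955924 [ 0.07  1.23 -1.24]
axis err deg 0.19739627237577245
[0.54633295 0.06093246 0.06346654] along N 0.018680856907298506 lateral [0.0016 0.0011 0.0004] [[318.2258639  203.85812484]
 [319.46456818 209.5294421 ]]
0.0 (array([ 0.11,  1.85, -0.15]), array([-0.2,  0. , -0. ]))
-0.006 (array([ 0.11,  2.45, -0.15]), array([-0.2,  0. , -0. ]))
```

View pics/side8.png

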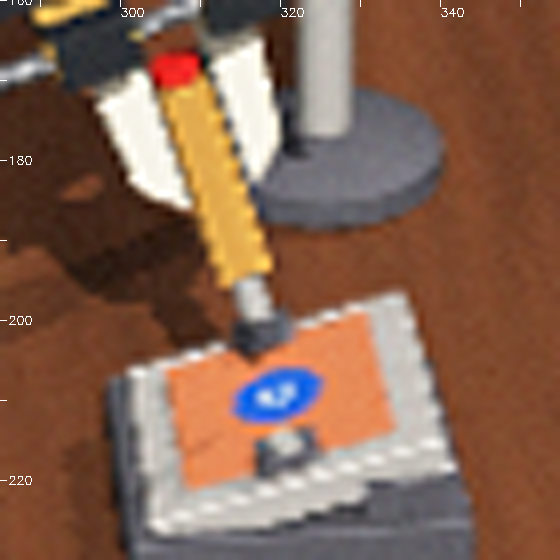

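View pics/top8.png

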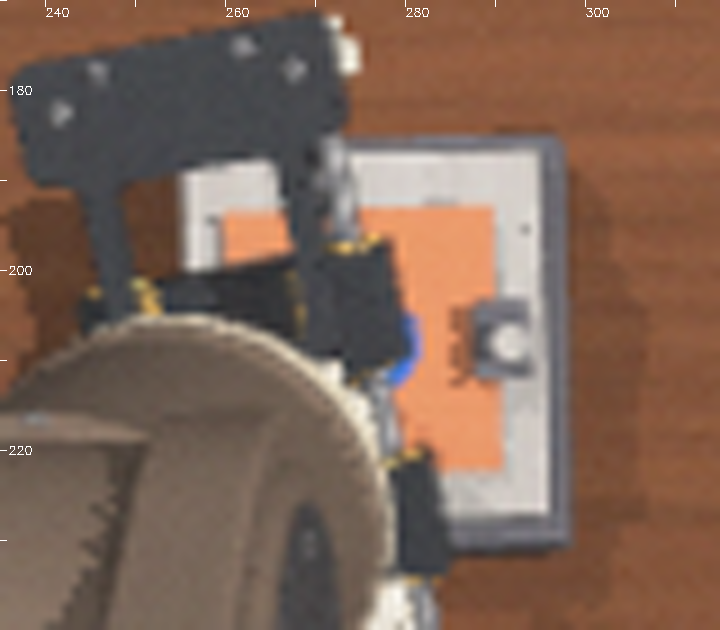

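Emit:
{"name": "apply_moves", "arguments": {
  "moves": [0,0.1,0.8,-0.15,0,0,0,0,0.1,1.5,-0.15,0,0,0,0,0.1,1.5,-0.15,0,0,0,0,0.1,1.5,-0.15,0,0,0]
}}

```text
time: 13.1
eef_pos: [0.5296, 0.0594, 0.1169]
tool_rot: [0.595, -0.473, 0.384, -0.525]
ft_force: [-0.6, -0.7, -1.5]
opening: 0.194
```

```bash
python3 chk.py 9
```

```text
13.1 [0.52964792 0.05941478 0.11689709] 0.19364498136978037 [-0.64 -0.68 -1.51]
axis err deg 0.09290943763623714
[0.54839038 0.05952099 0.0473794 ] along N 0.002612125048365216 lateral [-0.0005 -0.0004 -0.0001] [[319.04627891 208.917767  ]
 [319.46456818 209.5294421 ]]
0.0 (array([-0.01,  0.28,  0.05]), array([-0.1,  0. ,  0. ]))
-0.006 (array([-0.02,  0.88,  0.05]), array([-0.1,  0. ,  0. ]))
```

View pics/side9.png

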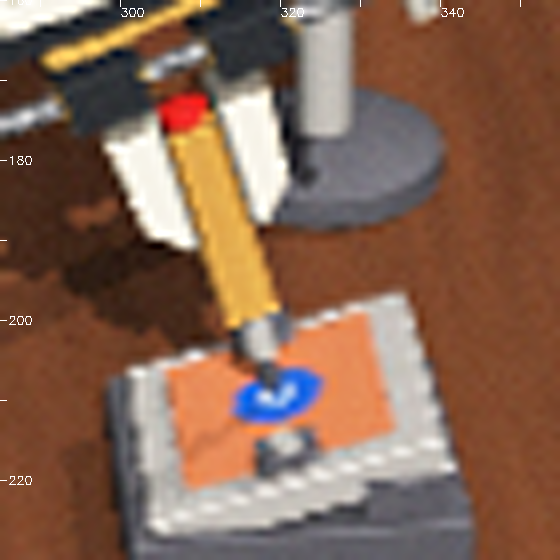

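View pics/top9.png

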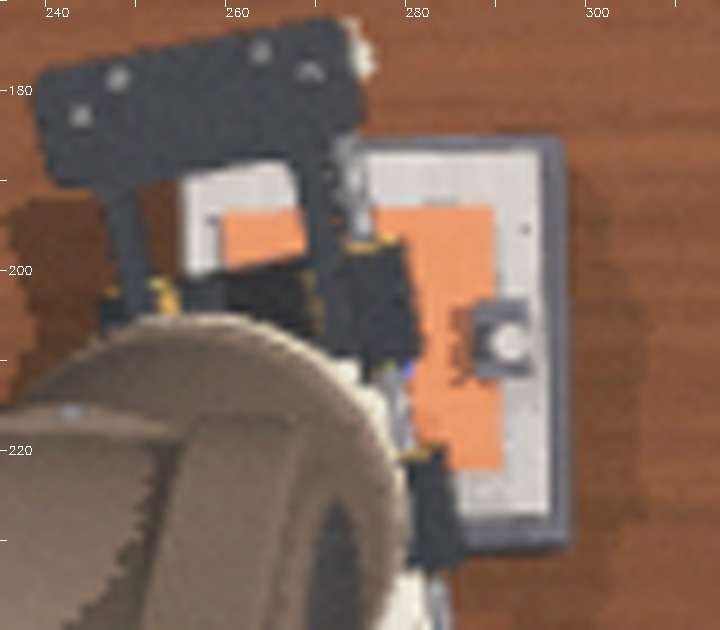

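Emit:
{"name": "apply_moves", "arguments": {
  "moves": [0,0,0.2,0.05,0,0,0,0,0,0.4,0.05,0,0,0,0,0,0.6,0.05,0,0,0,0,0,0.6,0.05,0,0,0,0,0,0.6,0.05,0,0,0]
}}

```text
time: 13.82
eef_pos: [0.5318, 0.0597, 0.1115]
tool_rot: [0.595, -0.473, 0.384, -0.525]
ft_force: [0.1, 0.7, 1.1]
opening: 0.195
```

```bash
python3 chk.py 10; python3 -c "
from h import *
c=load('side10');crop(c,295,170,50,55,11,'side10')"
```

```text
13.825 [0.53184595 0.05971113 0.11150294] 0.19524697500121863 [0.11 0.74 1.15]
axis err deg 0.12376252213436897
[0.55063052 0.05984666 0.04199667] along N -0.003167601599303727 lateral [ 0.0002 -0.0001  0.0001] [[319.83621215 210.41206404]
 [319.46456818 209.5294421 ]]
0.0 (array([-0.01, -0.31, -0.  ]), array([-0.1,  0. ,  0. ]))
-0.006 (array([-0.01,  0.29, -0.01]), array([-0.1,  0. ,  0. ]))
```

View pics/side10.png

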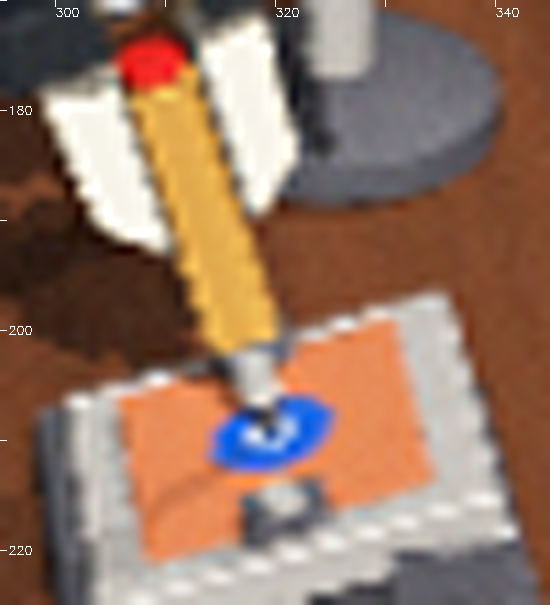

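```bash
python3 - <<'E'
from h import *
ims=[]
for n in("side2","side7","side9","side10"):
    c=load(n);f=c["frame"][196:216,308:330,::-1]
    ims.append(cv2.resize(f,None,fx=16,fy=16,interpolation=cv2.INTER_NEAREST))
im=np.vstack([np.hstack(ims[:2]),np.hstack(ims[2:])])
cv2.imwrite("pics/cmp.png",im[:, :])
f=load("side10")["frame"].astype(int);g=load("side2")["frame"].astype(int)
print(np.abs(f-g).sum(2)[200:214,310:328])
E
```

```text
[[106  43   8 122 232 225 159 156 164 232  68   7  10   5  12   3   8   4]
 [113  98  63  23 159 264 209 149 123  61  20   3   5  20   5   2  10   2]
 [102 146 134  48  31  53 135 263 344 216  16  13  10   2   1   8   3   2]
 [ 90 258 331 221 110 125 109 268 292 162  39   4   2   1   2   8   2   9]
 [ 22 131 184 181 194 201 107 197 205 178  66  11  16   2   8  12   6   3]
 [  5  12  22  20  54 213 131 172 206 205 136   2   4  10   6   2   3   6]
 [  4   6   5  10  42 177 202 101 210 170  85   6   8   8   4   3   7   5]
 [  4   6   8   6  10  42 202 188 223 221 102  19   5   5   4  10  11   3]
 [  5   6   6   7   2  10   9  47 167 198  75   6   9   7   3   6  17   4]
 [  6   9   4   7   5   7  10   6  23 191  68   9   9   5   3  14  12   6]
 [  4   5   8   5   6   7  15  47  68  13  12   8   9   5   5   7   5   5]
 [  9   5   8   4  11  18  52  39   6   7   7   4  13   4   6   7   7   9]
 [  4   9   9  19  78  48  22   9   6   5  12   6   2   4   6   4  12   1]
 [ 10  21  70  60  50  15   7   2   1   2   6   5  11   6   5  17   7  10]]
```

View pics/cmp.png

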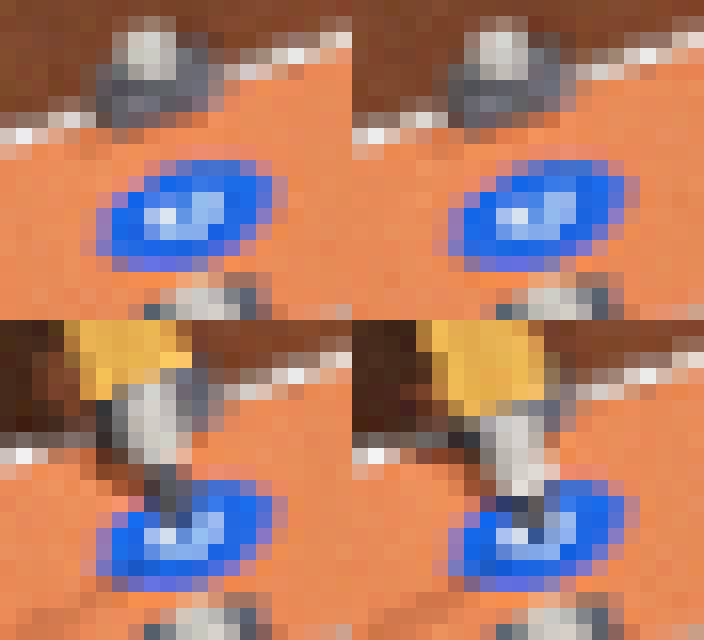

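Emit:
{"name": "apply_moves", "arguments": {
  "moves": [0,0,0.1,0,0,0,0,0,0,0.2,0,0,0,0,0,0,0.27,0,0,0,0,0,0,0.27,0,0,0,0,0,0,0.27,0,0,0,0,0,0,0.27,0,0,0,0]
}}

```text
time: 14.68
eef_pos: [0.5325, 0.0597, 0.1089]
tool_rot: [0.595, -0.473, 0.384, -0.525]
ft_force: [-0.1, -0.3, 2.6]
opening: 0.196
```

```bash
python3 chk.py 11; python3 - <<'E'
from h import *
from workcell import robot
st=robot.read_state();print(st["ft_force"],st["moment"]);p,R=pose(st)
c=load('side11')
im=cv2.resize(c["frame"][165:220,295:345,::-1],None,fx=11,fy=11,interpolation=cv2.INTER_NEAREST)
# predicted barrel outline: origin at TCP+.036 along tool y
o=p+R.apply([0,.036,0])
def px(l): 
    q=proj(c,[o+R.apply(l)])[0]; return tuple(int(round(v)) for v in (q+.5-[295,165])*11)
for a,b in(((0,0,.009),(0,-.078,.009)),((0,0,-.009),(0,-.078,-.009)),((0,.03,0),(0,-.085,0)),((.009,0,-.009),(.009,0,.009))):
    cv2.line(im,px(a),px(b),(0,255,0),1)
cv2.imwrite("pics/ov.png",im)
f=c["frame"].astype(int);g=load("side2")["frame"].astype(int)
print(np.abs(f-g).sum(2)[204:214,312:326])
E
```

```text
14.675 [0.53251139 0.0596772  0.1088555 ] 0.1957643399380623 [-0.05 -0.34  2.56]
axis err deg 0.1204386041032189
[0.55129166 0.05980681 0.03934806] along N -0.005896993550286243 lateral [ 0.0002 -0.0001  0.    ] [[320.07577954 211.1928675 ]
 [319.46456818 209.5294421 ]]
0.0 (array([-0.01, -0.59,  0.  ]), array([-0.1,  0. ,  0. ]))
-0.006 (array([-0.01,  0.01,  0.  ]), array([-0.1,  0. ,  0. ]))
[-0.7661167   1.20280244  1.94849309] [0.04915451 0.12619011 0.0986474 ]
[[186 229 225 194 104 202 213 179  48   4   3   0  14  16]
 [ 32 164 184 226 134 166 198 195 111   8   1   8   3   4]
 [  7  19  28 168 204 103 143 196 180  34   5   4   6   7]
 [  3   8   9  48 215  70 239 220 112  26   2   6  13  12]
 [ 11   8   2   5  16  45 164 201  90  11   4   6   5  11]
 [  5   5  15   2  17   5  24 180  75   4  11   9   4  25]
 [  3   4   6  15  15  44  71  15  20  16   5  12   5   9]
 [  2  10  17  32  49  17   5  20   4   7  19   3  12   3]
 [ 10  18  63  52  39   9   3   7  10   5   4   2   9   6]
 [ 57  59  58  33  19   3   4   1   7   4  11   4  11  12]]
```

View pics/ov.png

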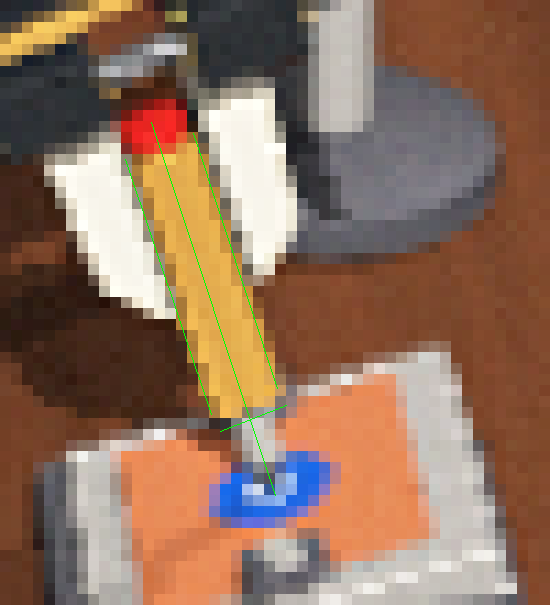

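View pics/top11.png

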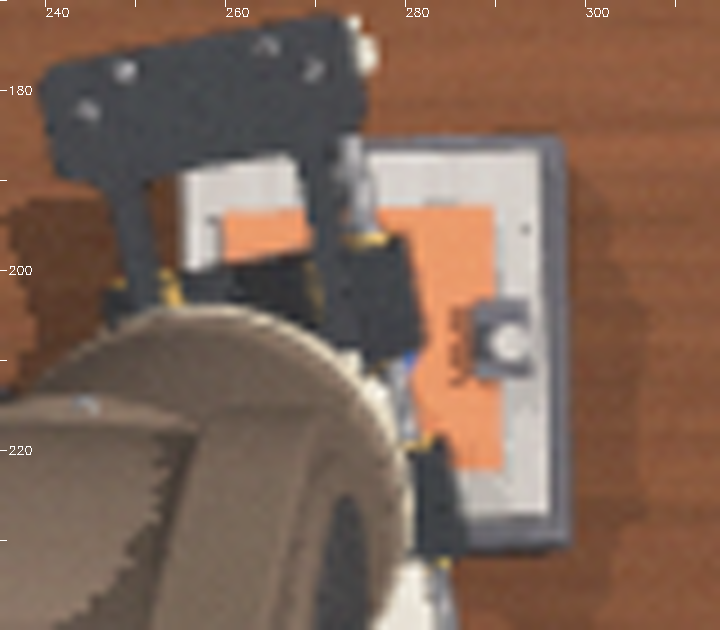

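```bash
python3 - <<'E'
from h import *
from workcell import robot
F=[];
for i in range(10):
    c=robot.capture("side");st=robot.read_state();F.append(st["ft_force"])
F=np.array(F);print(F.mean(0),F.std(0),"N:",F.mean(0)@N,"free baseline",np.array([0,0,-1.5])@N)
p,R=pose(st);print(st["time"],p,(p+R.apply([0,.072,0])-MARK)@N)
c=robot.capture("top");cv2.imwrite("pics/topF.png",c["frame"][...,::-1])
E
```

```text
[0.15616723 0.56097205 2.65675281] [0.48945973 0.40040268 0.54437631] N: 2.524719323712751 free baseline -1.4488887394336025
15.275 [0.53247364 0.05968644 0.1088346 ] -0.005907438747694215
```

View pics/topF.png

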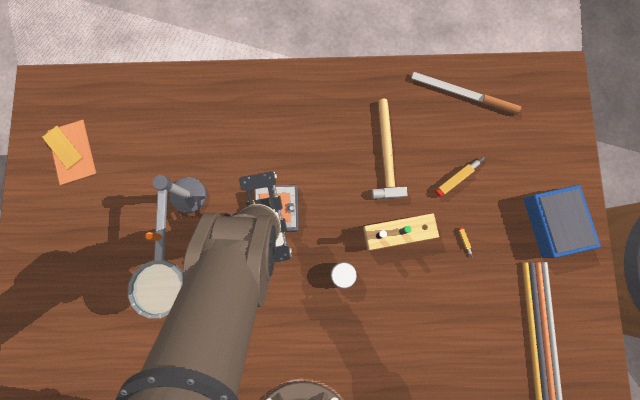

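```bash
python3 -c "
from workcell import robot
print(robot.job_done())"
```

```text
the job is handed in; nothing more can be done
None
```

I swung the magnifier aside by its orange grip (about 83°). Then I took the red-capped punch from the stand and pressed it onto the ring, and I handed the job in at about 15.3 s with it still held there.

**Last checks:**
- **Press:** the averaged force along the face normal was about 4.0 N, and the tool position also puts the nose about 5.9 mm in, so it is about halfway and did not bottom out.
- **Squareness:** the tool axis was within about 0.1° of the fitted face normal, and the barrel looked parallel to the predicted axis in the side image.
- **Point on the mark:** the nose's last visible pixel was at side (319,209), and the ring centre is at about (319,209).
- **Magnifier and other objects:** the top picture shows the lens at about (157,289), clear of the fixture. The other two tools, the hammer and the tin were where they started.

**Where checks disagreed or fell short:**
- **Side camera:** the punch's barrel appeared about 1 pixel higher in the side image than predicted. That is about 3 mm in height or 5 mm in depth. The force and the contact pixel agreed with the planned position, so I did not correct for it.
- **Top view:** the arm hid the point in the top view, so that camera could not confirm the contact.

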